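# Pull-test the snap-in studs

### The arm

A 6-joint arm with a two-finger parallel gripper is mounted at the origin on the work surface. World frame = base frame: x ahead of the robot, y to its left, z up, the work surface at z = 0. Lengths are in m, angles in degrees, forces in N, time in s.
With the tool pointing down it reaches from about 0.35 to 0.975 m from the base axis. Payload 7.1 kg.
Tool frame: the origin (TCP) lies at the very end of the fingers, on their centre line; the grasp point (between the pads) lies 19 mm behind it; z points along the fingers, y is the line along which they close (so a half turn about z gives the same grasp; the last joint's range is limited). The gripper opens to 88 mm and grips with 3 to 60 N. Pads are 20 mm wide; open, the fingers measure 115 mm over their backs; the gripper's body (75 mm by 178 mm) begins 61 mm behind the grasp point.
Start: joints at [72.021, 24.242, 93.386, -0, 62.372, -1.089], TCP at [0.182, 0.598, 0.185] pointing down, gripper open.
Joint ranges: [-172.04, 172.04], [-51.8, 120.97], [4.93, 147.93], [-75.15, 255.16], [6.16, 154.13], [-145.62, 145.62]. Speed limits (degrees/s): [136.94, 136.94, 172.46, 180, 180, 180].

### API

Orientations are given as a 3x3 rotation matrix whose columns are the frame's x, y, z axes.
In Python, from station import manip gives the robot as it stands. The module is installed in compiled form; this text tells all that it offers.
- The arm moves only by the tool arm_command, never from a script. Its argument "rows" is a list that holds one entry, the list of rows, each a list of 7 numbers: the shift along the world's x, y, z in cm, then the turn, a rotation vector about the world's x, y, z in rad, then the finger opening in cm, from 0 to 8.78. A call has 1 to 5 rows; each row shifts and turns the commanded pose from where the row before left it; what a row does not reach is not made up. A row lasts 1/8 s, in which the tool goes at most 62.5 mm and 10.7 degrees, less where a joint would pass 70% of its speed; a pose out of reach is approached as far as the arm can. A call is refused whole if a number of a shift passes 6.25 or a number of a turn 0.188, either way. A call with a gripper value outside its range is refused whole. The fingers move at their own pace and stop on an object; "squeeze" is the grip in N (left out, the last holds). Time passes only in rows, so rows that do not move let the fingers close. It gives the time, the measured TCP pose, the force, the opening and the grip force at its end, in the units of the state.
- manip.read_state(): the state, without advancing time (a new reading comes with each control period).
- manip.capture(name): name is "scene" or "top"; returns the picture (400x640x3 uint8, red, green, blue); there is no depth.
- manip.calibration(name): a dict with "vertical_fov" (degrees; the focal length in pixels is half the picture's height over the tangent of half this angle, whatever the lens; pixels are square), "cx", "cy" (the principal point, pixels), "R" (3x3) and "t" (3): a world point X has camera coordinates R X + t. Camera axes: x right, y down, z forward; pixel columns grow to the right and rows downward; lengths in m; the calibration is good to about 2 mm. A picture is of the moment at which its call begins. calibration takes no time and is no camera call.
- manip.finish_job(): hands the job in; it is judged then, once.
Trained networks look in the newest picture that a camera, given by its name, has taken for a name from the list of things; names that differ only in an ending like _2 or _b are one class to them, and where a whole thing is asked for, a point or a joint stands for the part that bears it (a point fixed in the world has none). Each returns a list of dicts, best first, with "confidence" (0 to 1); they miss things now and then, are a little off and sometimes report something else, mostly with a low value. They report only what shows in the picture. A call takes as long as a camera call. They do not tell look-alikes from the thing itself.
- manip.recognise(query, camera): "point" ([column, row] in pixels, amid what is visible of it).
- manip.landmark_of(query, camera): "point" ([column, row] in pixels: a listed point, or the origin of a listed thing).
The state is a dict: "time_s": time; "q": joint angles; "joint_vel": joint speeds; "joint_efforts": joint torques, N m; "tool_pos": TCP position; "tcp_rot": TCP orientation; "ft_force": force on the tool from outside, world axes, zero at the start; "torque": the same for the moment, N m; "gripper_width": finger opening in m; "grasp_force": force on a finger pad.
Only numpy, scipy, OpenCV 4.12 (cv2) and the standard library are available. Lean on these libraries where they do the work, as an engineer would, in place of code of your own. Each camera call takes 0.05 s, during which the arm holds its last target. There are 200 camera calls.

### The job

Pull-test the two white snap-in studs standing in the dark panel: tug each one upwards until its barb catches, hold the pull at about 15 N for two seconds, and never pull above 25 N. Push a stud that holds back down as far as it goes; put a stud that comes out into the blue reject tray. Do not disturb the glue bottle, the tin or the screwdriver.

Things in the scene. Friction and masses are not known exactly. Their poses are not given: they have to be found in the camera images.
- panel: dark wood panel lying flat, fixed to the bench, 120 x 360 x 38 mm (x, y, z); origin at the centre of its underside, its long side along its y, z up. Two blind holes, 15 mm wide and 26 mm deep, at x = 0, y = -90 mm and x = 0, y = +10 mm in its frame. A steel bench holdfast with a red handle presses on its +y end: foot, arm and handle lie at y = 140 to 240 mm and reach 160 mm above the bench
- stud_a_mid (a point): white plastic snap-in stud, 14 mm diameter, 60 mm long, upright in a socket; pushed down as far as it goes it stands 34 to 40 mm above the panel's top, at the start 2 to 15 mm more. Point: its centre, 30 mm below its top; z along it. It slides up under 1 to 6 N; if snapped in, its barb catches 12 mm above its lowest place
- stud_b_mid (a point): white plastic snap-in stud, 14 mm diameter, 60 mm long, upright in a socket; pushed down as far as it goes it stands 34 to 40 mm above the panel's top, at the start 2 to 15 mm more. Point: its centre, 30 mm below its top; z along it. Looks like stud_a; it too may catch and hold, or slide right out
- socket_a: brass socket flange in one of the panel's holes, ring 24 mm outside, 16 mm inside, 3 mm tall, lying on the panel's top; origin at the centre of its underside, z up. A stud that has caught lifts its socket 0.07 mm per N of pull, springing back. stud_a stands in it; it may be in either hole
- socket_b: brass socket flange in one of the panel's holes, ring 24 mm outside, 16 mm inside, 3 mm tall, lying on the panel's top; origin at the centre of its underside, z up. A stud that has caught lifts its socket 0.07 mm per N of pull, springing back. stud_b stands in it
- tray: blue plastic open tray for rejects, 130 x 170 x 35 mm (x, y, z), walls and floor about 4 mm, loose, 0.6 kg; origin at the centre of its underside, z up
- glue: bystander: small white glue bottle with red cap, 50 mm diameter, 110 mm tall, standing; origin at the centre of its underside
- tin: bystander: yellow tin, 56 mm diameter, 60 mm tall, standing; origin at the centre of its underside
- driver: bystander: screwdriver with an orange handle, about 200 mm long, lying along its own x; origin under its middle
Things that resemble listed ones, but are neither listed nor needed, are in the scene too. Several things look just like the tray: the one meant starts nearest to the robot's base.

How it is judged:
By the outcome, as a careful person would: the job done as asked, in the order asked, and still so for the second after the job is handed in, with the robot touching nothing.
It also fails if it takes over 72 s, if anything falls off the work surface, if the arm or the gripper's body presses on something with over 40 N, if the wrist force passes 120 N, or if a joint passes its speed limit or range.

## Working session

There is one attempt and no reset: what is moved stays moved. The work goes in short steps, Python scripts to look and compute and a tool call to move; the robot and the scene stay as the last step left them, time stands still between calls to the robot, and variables do not carry over. Pictures are saved under pics/ and viewed, at most 10 in all, crops included, and the job is handed in when it is done.

Besides the shell and the picture viewer there is one more tool, called after "Request:" as name(argument=value, ...) on one line, values as JSON. arm_command: Moves the arm, as the interface text tells. Its arguments: {"type":"object","properties":{"rows":{"type":"array"},"squeeze":{"type":"number"}},"required":["rows"]}

```bash
mkdir -p pics; cat > h.py <<'E'
import numpy as np, cv2
from station import manip
def cal(n):
    c=manip.calibration(n); f=200/np.tan(np.radians(c["vertical_fov"])/2)
    return f,c["cx"],c["cy"],np.array(c["R"]),np.array(c["t"])
def ray(n,p):
    f,cx,cy,R,t=cal(n); d=R.T@np.array([(p[0]-cx)/f,(p[1]-cy)/f,1]); return -R.T@t,d
def onz(n,p,z):
    o,d=ray(n,p); return o+d*(z-o[2])/d[2]
def proj(n,X):
    f,cx,cy,R,t=cal(n); c=R@np.array(X)+t; return np.array([cx+f*c[0]/c[2],cy+f*c[1]/c[2]])
def tri(p1,p2,n1="scene",n2="top"):
    A=[];b=[]
    for n,p in((n1,p1),(n2,p2)):
        o,d=ray(n,p); d=d/np.linalg.norm(d); P=np.eye(3)-np.outer(d,d); A.append(P); b.append(P@o)
    return np.linalg.lstsq(np.vstack(A),np.hstack(b),rcond=None)[0]
def save(n,f):
    im=np.array(manip.capture(n)); cv2.imwrite(f"pics/{f}.png",im[:,:,::-1]); return im
E
python3 - <<'E'
from h import *
np.set_printoptions(precision=3,suppress=True)
a=save("scene","s0"); b=save("top","t0")
for n in("scene","top"):
    f,cx,cy,R,t=cal(n); print(n,f,-R.T@t)
    for q in("stud_a_mid","socket_a","panel","tray","glue","tin","driver"):
        print(n,q,[(np.round(d["point"],1).tolist(),round(d["confidence"],2)) for d in manip.landmark_of(q,n)])
s=manip.read_state(); print(s["time_s"],s["tool_pos"],np.array(s["tcp_rot"]),s["ft_force"])
E
```

```text
scene 401.1062155239677 [0.831 0.399 0.706]
scene stud_a_mid [([381.4, 242.0], 0.51), ([284.0, 286.5], 0.25)]
scene socket_a [([382.3, 245.9], 0.71), ([350.2, 213.2], 0.36)]
scene panel [([376.4, 252.5], 0.68)]
scene tray [([275.4, 167.7], 0.96), ([196.5, 212.0], 0.91), ([339.4, 148.8], 0.53)]
scene glue [([284.1, 287.5], 0.61)]
scene tin [([321.1, 348.4], 0.92)]
scene driver [([337.4, 150.1], 0.75), ([322.0, 349.4], 0.35)]
top 520.8972588872907 [ 0.412 -0.068  1.128]
top stud_a_mid [([269.5, 247.2], 0.42)]
top socket_a [([272.3, 247.8], 0.69), ([313.5, 248.7], 0.4)]
top panel [([276.0, 251.6], 0.58)]
top tray [([428.5, 131.8], 0.97), ([436.1, 227.6], 0.86)]
top glue []
top tin [([239.8, 157.1], 0.84)]
top driver [([422.3, 305.2], 0.7), ([319.7, 248.8], 0.17)]
0.8 [0.182 0.598 0.185] [[-0.957  0.291 -0.   ]
 [ 0.291  0.957  0.   ]
 [ 0.     0.    -1.   ]] [-0.436 -0.34   0.288]
```

View pics/s0.png

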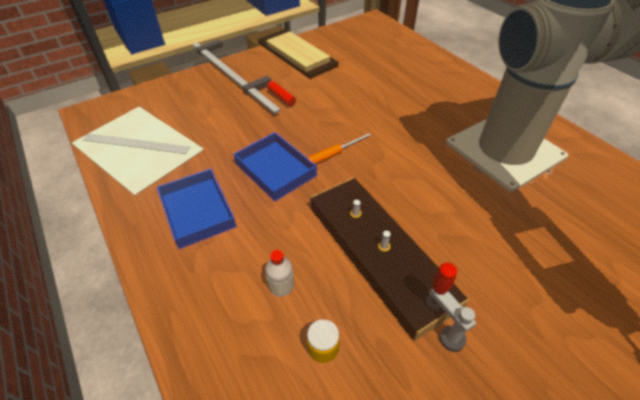

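View pics/t0.png

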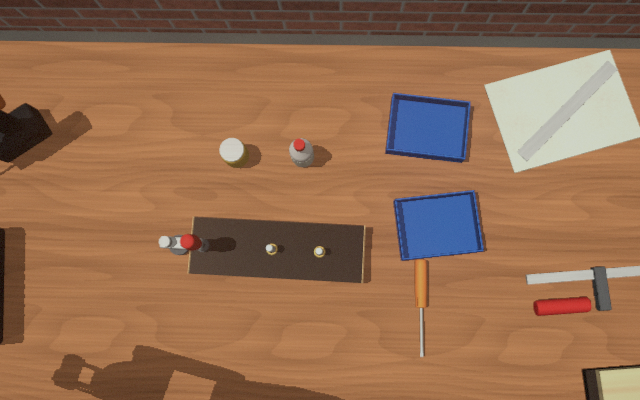

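The scene view shows the studs at about (356,210) and (386,242), the near tray at (275,167), the glue at (280,275) and the tin at (322,342). In the top view the studs are at (320,251) and (271,248), and the near tray is at (438,227), with the driver just below it.

```bash
python3 - <<'E'
from h import *
np.set_printoptions(precision=4,suppress=True)
a=cv2.imread("pics/s0.png");b=cv2.imread("pics/t0.png")
A=cv2.resize(a[190:260,335:405],None,fx=8,fy=8,interpolation=cv2.INTER_CUBIC)
B=cv2.resize(b[225:275,255:335],None,fx=8,fy=8,interpolation=cv2.INTER_CUBIC)
A=cv2.resize(A,(400,400)); B=cv2.resize(B,(640,400))
o=np.zeros((600,800,3),np.uint8); o[:400,:400]=A; o[:250,400:800]=cv2.resize(B,(400,250)); cv2.imwrite("pics/c0.png",o)
def white(im,x0,y0,x1,y1):
    c=im[y0:y1,x0:x1].astype(int); m=((c.min(2)>130)&(c.max(2)-c.min(2)<50)).astype(np.uint8)
    n,l,s,cc=cv2.connectedComponentsWithStats(m); return [(s[i].tolist(),(cc[i]+[x0,y0]).round(1).tolist()) for i in range(1,n) if s[i,4]>4]
print(white(a,335,190,405,260),white(b,255,225,335,275))
# panel top corners from top view
for p in((193,217.5),(189.5,273),(366,226.5),(363,281.5)): print("panel",onz("top",p,.038))
# holes
for p in((271.5,248),(320,251.5)): print("sock top",onz("top",p,.04))
for p in((385,246.5),(355.5,214)): print("sock scene",onz("scene",p,.04))
print("tray",onz("top",(438.5,227),0.0),onz("scene",(275.4,167.7),0.), "rim corners",[onz("top",p,.035)[:2] for p in((394,200),(474,192),(485,250),(403,260))])
for q,p in(("tin",(233,146)),("glue",(299,144))): print(q,onz("top",p,.06 if q=="tin" else .11))
print("driver",[onz("top",p,.015) for p in((420,261),(421,306),(422,356))])
print("holdfast handle", tri((447,270),(189,242)))
E
```

```text
[([19, 10, 6, 5, 26], [356.5, 202.0]), ([48, 41, 7, 6, 33], [386.4, 233.5])] [([11, 19, 7, 7, 35], [268.7, 247.3]), ([60, 23, 7, 7, 37], [318.4, 250.8])]
panel [0.5399 0.2517 0.038 ]
panel [0.4233 0.2517 0.038 ]
panel [ 0.5282 -0.1147  0.038 ]
panel [ 0.414  -0.1099  0.038 ]
sock top [0.4788 0.0821 0.04  ]
sock top [ 0.4737 -0.0195  0.04  ]
sock scene [0.4735 0.084  0.04  ]
sock scene [ 0.4726 -0.0159  0.04  ]
tray [ 0.5344 -0.2731  0.    ] [ 0.5297 -0.2731  0.    ] rim corners [array([ 0.5862, -0.1733]), array([ 0.6066, -0.3422]), array([ 0.4845, -0.3627]), array([ 0.4601, -0.1926])]
tin [0.6913 0.1697 0.06  ]
glue [0.6847 0.0253 0.11  ]
driver [array([ 0.4596, -0.2308,  0.015 ]), array([ 0.3661, -0.2326,  0.015 ]), array([ 0.265 , -0.2343,  0.015 ])]
holdfast handle [0.4795 0.2244 0.1496]
```

View pics/c0.png

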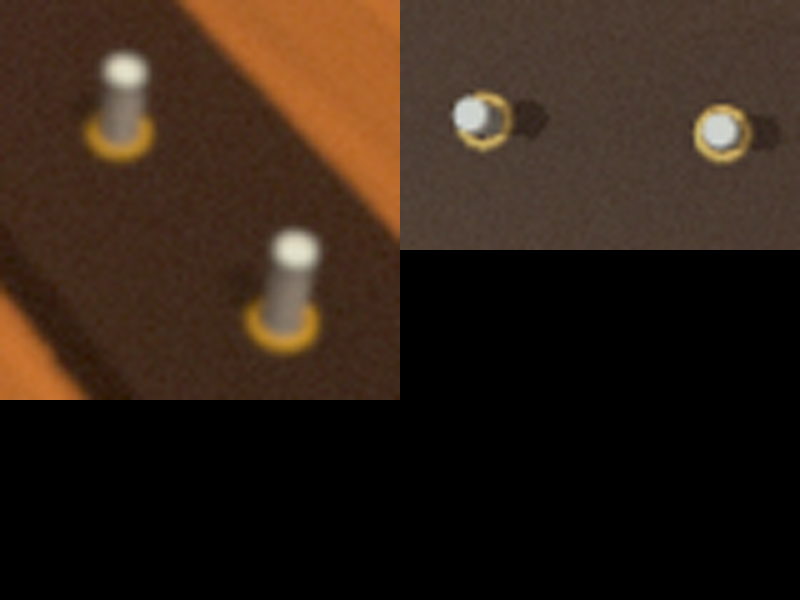

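The crops show both studs upright in their brass rings. The left one in the top view stands taller.

```bash
python3 - <<'E'
from h import *
np.set_printoptions(precision=4,suppress=True)
for s,t in(((386.5,233.4),(268.9,247.5)),((356.6,202.),(318.6,250.9))):
    X=tri(s,t); print(X,proj("scene",X)-s,proj("top",X)-t)
E
```

```text
[0.4762 0.082  0.084 ] [-0.583  -0.0687] [-0.4035  0.3853]
[ 0.4722 -0.0178  0.0772] [-0.3761 -0.0431] [-0.2646  0.2855]
```

Request:
arm_command(rows=[[[2, -4, 3, 0, 0, 0.15, 8.78], [6, -6, 0, 0, 0, 0.15, 8.78], [6, -6, 0, 0, 0, 0, 8.78], [6, -6, 0, 0, 0, 0, 8.78], [6, -6, 0, 0, 0, 0, 8.78]]], squeeze=40)

```text
time_s: 1.42
tool_pos: [0.3796, 0.3799, 0.2152]
tcp_rot: [[-1.0, -0.006, 0.001], [-0.006, 1.0, 0.001], [-0.001, 0.001, -1.0]]
ft_force: [0.5, 0.2, 0.0]
gripper_width: 0.0882
grasp_force: 0.0
```

Request:
arm_command(rows=[[[1.9, -5.9, 0, 0, 0, 0, 6], [1.9, -5.9, 0, 0, 0, 0, 5], [1.9, -5.9, 0, 0, 0, 0, 5], [1.9, -5.9, 0, 0, 0, 0, 5], [1.9, -5.9, 0, 0, 0, 0, 5]]])

```text
time_s: 2.05
tool_pos: [0.4739, 0.0843, 0.2153]
tcp_rot: [[-1.0, -0.005, 0.001], [-0.005, 1.0, 0.0], [-0.001, 0.0, -1.0]]
ft_force: [1.4, 0.4, 0.7]
gripper_width: 0.0503
grasp_force: 0.0
```

Request:
arm_command(rows=[[[0, 0, 0, 0, 0, 0, 5]]])

```text
time_s: 2.17
tool_pos: [0.4744, 0.0827, 0.2151]
tcp_rot: [[-1.0, 0.001, 0.001], [0.001, 1.0, -0.0], [-0.001, -0.0, -1.0]]
ft_force: [-0.3, 0.4, 0.2]
gripper_width: 0.0499
grasp_force: 0.0
```

Request:
arm_command(rows=[[[0.15, -0.05, -5, 0, 0, 0, 5], [0, 0, -5, 0, 0, 0, 5], [0, 0, -3.5, 0, 0, 0, 4], [0, 0, -2.2, 0, 0, 0, 3], [0, 0, 0, 0, 0, 0, 2.4]]])

```text
time_s: 2.8
tool_pos: [0.4733, 0.0866, 0.0566]
tcp_rot: [[-1.0, -0.006, -0.004], [-0.006, 1.0, -0.0], [0.004, -0.0, -1.0]]
ft_force: [-0.3, -0.1, 0.3]
gripper_width: 0.0252
grasp_force: 0.0
```

```bash
python3 - <<'E'
from h import *
a=save("scene","s1");b=save("top","t1")
A=cv2.resize(a[180:260,345:425],(400,400),interpolation=cv2.INTER_CUBIC);B=cv2.resize(b[210:290,230:310],(400,400),interpolation=cv2.INTER_CUBIC)
cv2.imwrite("pics/c1.png",np.hstack([A,B])[:,:,::-1]); s=manip.read_state(); print(s["tool_pos"],s["ft_force"],s["gripper_width"],s["time_s"])
E
```

```text
[0.47504077 0.08655561 0.05837785] [-0.07597802 -0.0132994  -0.41731639] 0.024106855089482116 2.9
```

View pics/c1.png

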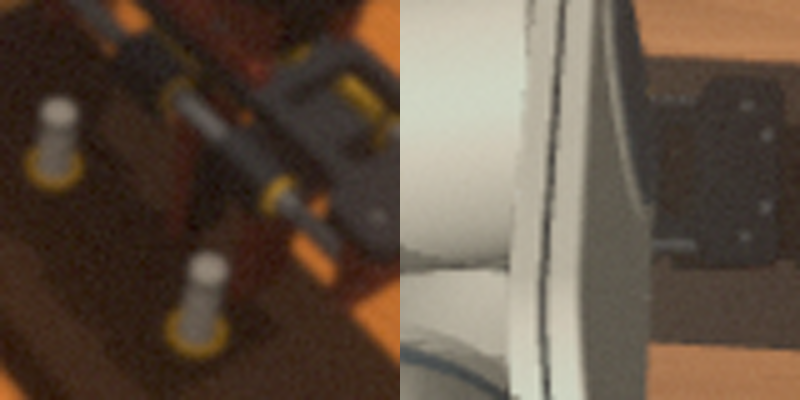

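The crop shows the stud unobstructed and the gripper behind it, which I didn't expect. I'll check against the full view.

```bash
python3 - <<'E'
from h import *
s=manip.read_state(); p=np.array(s["tool_pos"]); print(p,s["q"],s["time_s"],np.array(s["tcp_rot"]).round(4).tolist())
print(proj("scene",p),proj("scene",p+[0,0,.05]),proj("scene",p+[0,.04,.019]),proj("scene",p+[0,-.04,.019]))
E
```

```text
[0.47504077 0.08655561 0.05837785] [ 8.90966226e+00  2.40508553e+01  1.15840578e+02  9.81370475e-03
  4.00908685e+01 -8.14496892e+01] 2.9 [[-1.0, -0.0061, 0.0003], [-0.0061, 1.0, 0.0002], [-0.0003, 0.0002, -1.0]]
[386.31798407 242.41766914] [389.51274172 226.89066205] [401.24195571 251.23118033] [374.5246902  222.97949386]
```

View pics/s1.png

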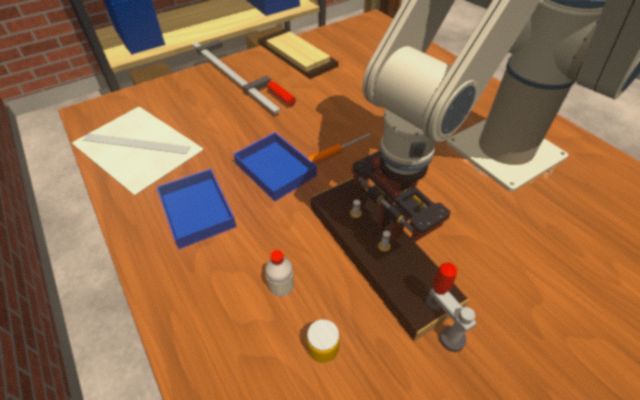

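```bash
python3 - <<'E'
from h import *
a=cv2.imread("pics/s1.png"); A=cv2.resize(a[190:265,350:425],(600,600),interpolation=cv2.INTER_CUBIC)
A=(255*(A/255.)**.45).astype(np.uint8); cv2.imwrite("pics/c2.png",A)
E
```

```text
(no output)
```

View pics/c2.png

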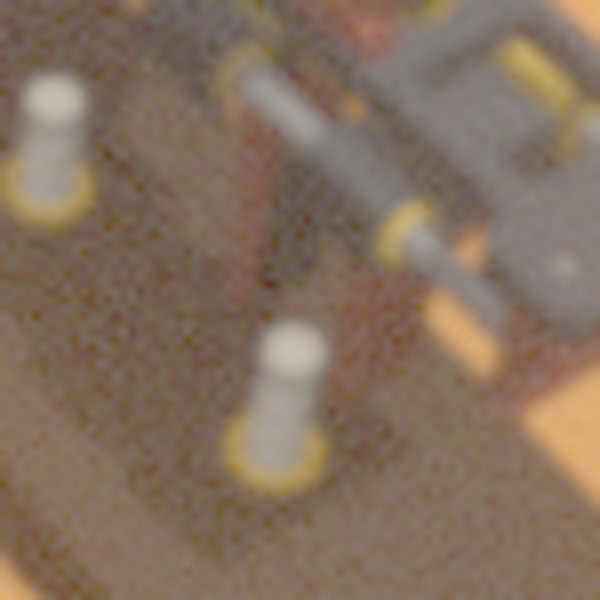

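```bash
python3 - <<'E'
from h import *
a0=cv2.imread("pics/s0.png"); a=save("scene","s2")[:,:,::-1]
d=np.abs(cv2.GaussianBlur(a,(0,0),.8).astype(int)-cv2.GaussianBlur(a0,(0,0),.8)).max(2)
D=np.clip(d*8,0,255).astype(np.uint8)[185:265,345:425]; G=(255*(a[185:265,345:425]/255.)**.45).astype(np.uint8)
o=np.hstack([cv2.resize(cv2.cvtColor(D,8),(400,400)),cv2.resize(G,(400,400),interpolation=cv2.INTER_CUBIC)])
p=np.array(manip.read_state()["tool_pos"])
for w,c in((0,(0,255,0)),(.012,(0,0,255)),(-.012,(255,0,0))):
    for z in(0,.04,.08):
        q=(proj("scene",p+[0,w,z])-[345,185])*5; cv2.circle(o,tuple(int(v) for v in q),4,c,1); cv2.circle(o,(int(q[0])+400,int(q[1])),4,c,1)
cv2.imwrite("pics/c3.png",o); print(p)
print(onz("scene",(384,226),.058),onz("scene",(386.5,233.4),.084))
E
```

```text
[0.47550129 0.08641638 0.05880777]
[0.452884   0.05235159 0.058     ] [0.47540369 0.08277093 0.084     ]
```

View pics/c3.png

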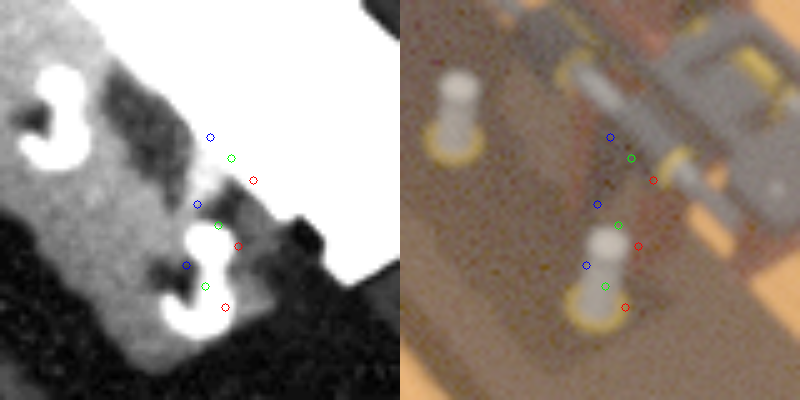

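```bash
python3 - <<'E'
from h import *
p=np.array(manip.read_state()["tool_pos"])
for z in(.08,.12,.16): print(z,proj("top",p+[0,-.089,z]),proj("top",p+[.037,-.089,z]),proj("scene",p+[.037,.089,z]),proj("scene",p+[.037,-.089,z]))
a=cv2.imread("pics/s2.png");b=cv2.imread("pics/t1.png")
A=a[120:270,335:485];B=b[190:300,230:340]
o=np.hstack([cv2.resize(x,(400,400),interpolation=cv2.INTER_CUBIC) for x in(A,B)]); o=(255*(o/255.)**.5).astype(np.uint8)
cv2.imwrite("pics/c4.png",o)
E
```

```text
0.08 [308.86540155 247.37918214] [309.43451392 227.96211646] [408.91252059 261.39448241] [345.99115651 194.59101556]
0.12 [307.45630168 245.94620176] [308.05725397 225.7335033 ] [413.00723325 247.59980287] [346.95128326 179.93839899]
0.16 [305.92471078 244.38865444] [306.56100409 223.3123466 ] [417.50955299 232.43193562] [347.99341719 164.03426041]
```

View pics/c4.png

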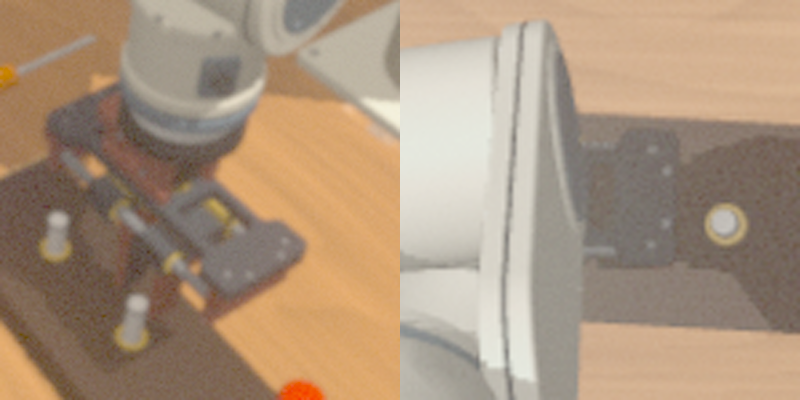

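The body outline matches the reported pose; the fingers are just dark against the dark panel. The stud is between them, so I'll centre and close.

Request:
arm_command(rows=[[[0, -0.4, -0.1, 0, 0, 0, 2.4], [0, 0, 0, 0, 0, 0, 1.8], [0, 0, 0, 0, 0, 0, 1.5]]])

```text
time_s: 3.32
tool_pos: [0.4751, 0.0817, 0.0573]
tcp_rot: [[-1.0, -0.005, 0.001], [-0.005, 1.0, 0.0], [-0.001, 0.0, -1.0]]
ft_force: [-0.4, -0.2, 0.3]
gripper_width: 0.015
grasp_force: 0.0
```

Request:
arm_command(rows=[[[0, 0, 0, 0, 0, 0, 0], [0, 0, 0, 0, 0, 0, 0], [0, 0, 0, 0, 0, 0, 0]]], squeeze=40)

```text
time_s: 3.7
tool_pos: [0.4748, 0.0818, 0.0569]
tcp_rot: [[-1.0, -0.005, -0.0], [-0.005, 1.0, -0.0], [0.0, -0.0, -1.0]]
ft_force: [0.4, 0.5, -0.5]
gripper_width: 0.0004
grasp_force: 0.0
```

The gripper closed to 0.4 mm, so the stud isn't between the pads. Comparing a closed picture with an open one will show where the fingers really are.

```bash
python3 - <<'E'
from h import *
save("scene","sc");save("top","tc");print(manip.read_state()["tool_pos"])
E
```

```text
[0.47480008 0.08177051 0.05684033]
```

Request:
arm_command(rows=[[[0, 0, 0, 0, 0, 0, 8.78], [0, 0, 0, 0, 0, 0, 8.78], [0, 0, 0, 0, 0, 0, 8.78]]])

```text
time_s: 4.18
tool_pos: [0.4748, 0.0818, 0.0569]
tcp_rot: [[-1.0, -0.005, 0.0], [-0.005, 1.0, 0.0], [-0.0, 0.0, -1.0]]
ft_force: [0.4, 0.9, 0.2]
gripper_width: 0.0268
grasp_force: 0.0
```

```bash
python3 - <<'E'
from h import *
save("scene","so");save("top","to"); s=manip.read_state();p=np.array(s["tool_pos"]);print(p,s["gripper_width"])
c=cv2.imread("pics/sc.png");o=cv2.imread("pics/so.png")
W=slice(170,270);H=slice(340,440)
g=lambda x:cv2.resize((255*(x[W,H]/255.)**.45).astype(np.uint8),(400,400),interpolation=cv2.INTER_CUBIC)
d=np.abs(cv2.GaussianBlur(c,(0,0),1).astype(int)-cv2.GaussianBlur(o,(0,0),1)).max(2)
D=cv2.resize(cv2.cvtColor(np.clip(d*8,0,255).astype(np.uint8)[W,H],8),(400,400))
out=np.hstack([g(o),D])
for w,col in((.044,(0,0,255)),(-.044,(255,0,0)),(0,(0,255,0))):
    for z in(0,.04,.08):
        q=(proj("scene",p+[0,w,z])-[340,170])*4
        for e in(0,400): cv2.circle(out,(int(q[0])+e,int(q[1])),4,col,1)
cv2.imwrite("pics/c5.png",out)
E
```

```text
[0.47485183 0.08175064 0.05688255] 0.035017562935455486
```

View pics/c5.png

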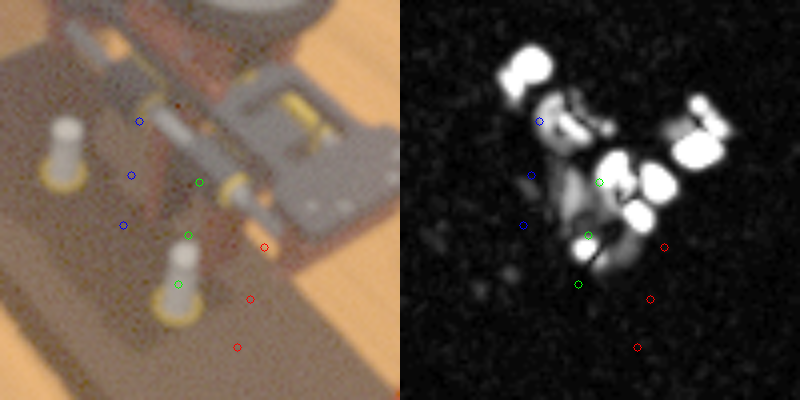

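The finger motion is centred on pixels about 45 mm above the reported TCP, still over the stud's top. The z reading therefore looks biased high or low against the cameras. I'll descend gently with the fingers open and watch the force.

Request:
arm_command(rows=[[[0.1, 0, -0.5, 0, 0, 0, 3.5], [0, 0, -0.5, 0, 0, 0, 3.5], [0, 0, -0.3, 0, 0, 0, 3.5]]])

```text
time_s: 4.65
tool_pos: [0.4755, 0.0817, 0.0433]
tcp_rot: [[-1.0, -0.005, -0.001], [-0.005, 1.0, -0.0], [0.001, -0.0, -1.0]]
ft_force: [1.2, 0.3, 0.0]
gripper_width: 0.0346
grasp_force: 0.0
```

```bash
python3 - <<'E'
from h import *
save("scene","sd"); s=manip.read_state();p=np.array(s["tool_pos"]);print(p,s["gripper_width"],s["ft_force"])
def track(f0,f1,x0,y0,x1,y1):
    a=cv2.imread(f0,0)[y0:y1,x0:x1].astype(np.float32); b=cv2.imread(f1,0).astype(np.float32)
    r=cv2.matchTemplate(b[y0-20:y1+30,x0-20:x1+20],a,cv2.TM_CCOEFF_NORMED); _,m,_,l=cv2.minMaxLoc(r); return l[0]-20,l[1]-20,m
print(track("pics/so.png","pics/sd.png",400,185,445,220),"expected shift per 12mm:",proj("scene",p+[0,0,.15])-proj("scene",p+[0,0,.162]))
# fk consistency: joints
print(np.round(s["q"],2))
E
```

```text
[0.47538076 0.08167958 0.04312135] 0.034955321761961 [ 0.48767466  0.03441849 -0.30838876]
(-2, 5, 0.9744596481323242) expected shift per 12mm: [-0.94387669  4.73948628]
[  8.34  25.69 116.18  -0.    38.2  -81.96]
```

Request:
arm_command(rows=[[[0, 0, -0.15, 0, 0, 0, 3.5], [0, 0, -0.15, 0, 0, 0, 3.5], [0, 0, -0.15, 0, 0, 0, 3.5]]])

```text
time_s: 5.08
tool_pos: [0.4759, 0.0818, 0.0393]
tcp_rot: [[-1.0, -0.005, 0.0], [-0.005, 1.0, 0.0], [-0.0, 0.0, -1.0]]
ft_force: [-0.1, -0.2, 0.6]
gripper_width: 0.0352
grasp_force: 0.0
```

Request:
arm_command(rows=[[[0, 0, -0.15, 0, 0, 0, 3.5], [0, 0, -0.15, 0, 0, 0, 3.5]]])

```text
time_s: 5.32
tool_pos: [0.4759, 0.0818, 0.0363]
tcp_rot: [[-1.0, -0.005, 0.0], [-0.005, 1.0, 0.0], [-0.0, 0.0, -1.0]]
ft_force: [0.5, -0.1, 0.2]
gripper_width: 0.0348
grasp_force: 0.0
```

There's no contact below panel height, so the reported z is low by a few cm. I'll go down another 12 mm and try closing.

Request:
arm_command(rows=[[[0, 0, -0.4, 0, 0, 0, 3.5], [0, 0, -0.4, 0, 0, 0, 3.5], [0, 0, -0.4, 0, 0, 0, 2.5], [0, 0, 0, 0, 0, 0, 1.6]]])

```text
time_s: 5.82
tool_pos: [0.4755, 0.0817, 0.024]
tcp_rot: [[-1.0, -0.005, -0.001], [-0.005, 1.0, -0.0], [0.001, -0.0, -1.0]]
ft_force: [0.3, 0.6, -0.9]
gripper_width: 0.0189
grasp_force: 0.0
```

Request:
arm_command(rows=[[[0, 0, 0, 0, 0, 0, 1.0], [0, 0, 0, 0, 0, 0, 1.0]]], squeeze=4)

```text
time_s: 6.08
tool_pos: [0.4757, 0.0818, 0.0243]
tcp_rot: [[-1.0, -0.005, -0.0], [-0.005, 1.0, 0.0], [0.0, 0.0, -1.0]]
ft_force: [-0.3, 0.8, -2.2]
gripper_width: 0.0136
grasp_force: 4.0
```

The pads now hold on the stud. I'll open again and touch the panel lightly to find the exact z offset.

Request:
arm_command(rows=[[[0, 0, 0, 0, 0, 0, 3.5], [0, 0, 0, 0, 0, 0, 3.5], [0, 0, -0.4, 0, 0, 0, 3.5], [0, 0, -0.4, 0, 0, 0, 3.5], [0, 0, -0.2, 0, 0, 0, 3.5]]])

```text
time_s: 6.7
tool_pos: [0.4756, 0.0817, 0.0139]
tcp_rot: [[-1.0, -0.005, -0.001], [-0.005, 1.0, -0.0], [0.001, -0.0, -1.0]]
ft_force: [0.1, 0.2, 0.1]
gripper_width: 0.035
grasp_force: 0.0
```

Request:
arm_command(rows=[[[0, 0, -0.1, 0, 0, 0, 3.5], [0, 0, -0.1, 0, 0, 0, 3.5], [0, 0, -0.1, 0, 0, 0, 3.5]]])

```text
time_s: 7.08
tool_pos: [0.4759, 0.0818, 0.0113]
tcp_rot: [[-1.0, -0.005, 0.0], [-0.005, 1.0, 0.0], [-0.0, 0.0, -1.0]]
ft_force: [-0.6, -0.9, 0.4]
gripper_width: 0.0346
grasp_force: 0.0
```

Request:
arm_command(rows=[[[0, 0, -0.1, 0, 0, 0, 3.5], [0, 0, -0.1, 0, 0, 0, 3.5]]])

```text
time_s: 7.32
tool_pos: [0.4759, 0.0818, 0.0094]
tcp_rot: [[-1.0, -0.005, 0.0], [-0.005, 1.0, -0.0], [-0.0, -0.0, -1.0]]
ft_force: [0.1, 0.2, -0.9]
gripper_width: 0.0349
grasp_force: 0.0
```

Request:
arm_command(rows=[[[0, 0, -0.1, 0, 0, 0, 3.5], [0, 0, -0.1, 0, 0, 0, 3.5], [0, 0, -0.1, 0, 0, 0, 3.5]]])

```text
time_s: 7.7
tool_pos: [0.4758, 0.0818, 0.0063]
tcp_rot: [[-1.0, -0.005, 0.0], [-0.005, 1.0, 0.0], [-0.0, 0.0, -1.0]]
ft_force: [0.5, 0.4, -0.2]
gripper_width: 0.0351
grasp_force: 0.0
```

Request:
arm_command(rows=[[[0, 0, -0.1, 0, 0, 0, 3.5], [0, 0, -0.1, 0, 0, 0, 3.5]]])

```text
time_s: 7.95
tool_pos: [0.4759, 0.0818, 0.0043]
tcp_rot: [[-1.0, -0.005, 0.0], [-0.005, 1.0, -0.0], [-0.0, -0.0, -1.0]]
ft_force: [0.7, 0.5, -0.2]
gripper_width: 0.0353
grasp_force: 0.0
```

Request:
arm_command(rows=[[[0, 0, -0.1, 0, 0, 0, 3.5], [0, 0, -0.1, 0, 0, 0, 3.5]]])

```text
time_s: 8.2
tool_pos: [0.4758, 0.0818, 0.0023]
tcp_rot: [[-1.0, -0.005, 0.0], [-0.005, 1.0, 0.0], [-0.0, 0.0, -1.0]]
ft_force: [1.0, 0.3, 0.4]
gripper_width: 0.0351
grasp_force: 0.0
```

Request:
arm_command(rows=[[[0, 0, -0.1, 0, 0, 0, 3.5], [0, 0, -0.1, 0, 0, 0, 3.5]]])

```text
time_s: 8.45
tool_pos: [0.4759, 0.0818, 0.0005]
tcp_rot: [[-1.0, -0.005, 0.0], [-0.005, 1.0, -0.0], [-0.0, -0.0, -1.0]]
ft_force: [-4.0, -0.3, 15.8]
gripper_width: 0.0351
grasp_force: 7.8
```

Request:
arm_command(rows=[[[0, 0, -0.1, 0, 0, 0, 3.5], [0, 0, -0.1, 0, 0, 0, 3.5]]])

```text
time_s: 8.7
tool_pos: [0.4759, 0.0818, 0.0003]
tcp_rot: [[-1.0, -0.005, 0.0], [-0.005, 1.0, -0.0], [-0.0, -0.0, -1.0]]
ft_force: [-11.3, -1.5, 42.7]
gripper_width: 0.035
grasp_force: 21.2
```

Request:
arm_command(rows=[[[0, 0, -0.1, 0, 0, 0, 3.5], [0, 0, -0.1, 0, 0, 0, 3.5]]])

```text
time_s: 8.95
tool_pos: [0.476, 0.0818, 0.0001]
tcp_rot: [[-1.0, -0.005, 0.0], [-0.005, 1.0, 0.0], [-0.0, 0.0, -1.0]]
ft_force: [-16.9, -2.8, 71.2]
gripper_width: 0.0348
grasp_force: 35.2
```

The panel contact is at reading 0.0005, so true z is about reading + 0.0375. The arm gives roughly 14 N per commanded mm. That press reached 71 N because I batched the contact steps, so from now on I'll make contact moves one at a time. Backing off to grasp height.

Request:
arm_command(rows=[[[0, 0, 1.4, 0, 0, 0, 3.5], [0, 0, 1.1, 0, 0, 0, 3.5], [0, 0, 0, 0, 0, 0, 2.5], [0, 0, 0, 0, 0, 0, 1.6]]])

```text
time_s: 9.45
tool_pos: [0.4756, 0.0817, 0.021]
tcp_rot: [[-1.0, -0.005, -0.001], [-0.005, 1.0, -0.0], [0.001, -0.0, -1.0]]
ft_force: [-0.0, 0.1, 0.4]
gripper_width: 0.0187
grasp_force: 0.0
```

Request:
arm_command(rows=[[[0, 0, 0, 0, 0, 0, 0.5], [0, 0, 0, 0, 0, 0, 0.5], [0, 0, 0, 0, 0, 0, 0.5]]], squeeze=40)

```text
time_s: 9.82
tool_pos: [0.4755, 0.0818, 0.021]
tcp_rot: [[-1.0, -0.005, -0.001], [-0.005, 1.0, -0.0], [0.001, -0.0, -1.0]]
ft_force: [-0.9, 1.0, -2.8]
gripper_width: 0.0132
grasp_force: 40.0
```

Request:
arm_command(rows=[[[0, 0, 0.05, 0, 0, 0, 0.5], [0, 0, 0.05, 0, 0, 0, 0.5], [0, 0, 0.05, 0, 0, 0, 0.5], [0, 0, 0.05, 0, 0, 0, 0.5]]])

```text
time_s: 10.32
tool_pos: [0.4755, 0.0817, 0.0234]
tcp_rot: [[-1.0, -0.005, -0.001], [-0.005, 1.0, -0.0], [0.001, -0.0, -1.0]]
ft_force: [-1.2, 1.7, -3.0]
gripper_width: 0.0128
grasp_force: 40.0
```

Request:
arm_command(rows=[[[0, 0, 0.05, 0, 0, 0, 0.5], [0, 0, 0.05, 0, 0, 0, 0.5], [0, 0, 0.05, 0, 0, 0, 0.5], [0, 0, 0.05, 0, 0, 0, 0.5]]])

```text
time_s: 10.82
tool_pos: [0.4757, 0.0818, 0.0254]
tcp_rot: [[-1.0, -0.005, -0.0], [-0.005, 1.0, -0.0], [0.0, -0.0, -1.0]]
ft_force: [-2.0, 1.4, -2.7]
gripper_width: 0.0131
grasp_force: 40.0
```

Request:
arm_command(rows=[[[0, 0, 0.05, 0, 0, 0, 0.5], [0, 0, 0.05, 0, 0, 0, 0.5], [0, 0, 0.05, 0, 0, 0, 0.5], [0, 0, 0.05, 0, 0, 0, 0.5]]])

```text
time_s: 11.32
tool_pos: [0.4755, 0.0817, 0.027]
tcp_rot: [[-1.0, -0.005, -0.001], [-0.005, 1.0, -0.0], [0.001, -0.0, -1.0]]
ft_force: [-1.4, 1.5, -10.5]
gripper_width: 0.0131
grasp_force: 40.0
```

It caught: 10.5 N. Easing up to 15 N.

Request:
arm_command(rows=[[[0, 0, 0.05, 0, 0, 0, 0.5]]])

```text
time_s: 11.45
tool_pos: [0.4754, 0.0817, 0.0274]
tcp_rot: [[-1.0, -0.005, -0.001], [-0.005, 1.0, -0.0], [0.001, -0.0, -1.0]]
ft_force: [-0.2, 2.0, -15.7]
gripper_width: 0.013
grasp_force: 40.0
```

Request:
arm_command(rows=[[[0, 0, 0, 0, 0, 0, 0.5], [0, 0, 0, 0, 0, 0, 0.5]]])

```text
time_s: 11.7
tool_pos: [0.4755, 0.0817, 0.0275]
tcp_rot: [[-1.0, -0.005, -0.001], [-0.005, 1.0, -0.0], [0.001, -0.0, -1.0]]
ft_force: [-0.3, 2.5, -16.4]
gripper_width: 0.013
grasp_force: 40.0
```

Request:
arm_command(rows=[[[0, 0, -0.01, 0, 0, 0, 0.5], [0, 0, 0, 0, 0, 0, 0.5], [0, 0, 0, 0, 0, 0, 0.5], [0, 0, 0, 0, 0, 0, 0.5], [0, 0, 0, 0, 0, 0, 0.5]]])

```text
time_s: 12.32
tool_pos: [0.4755, 0.0817, 0.0276]
tcp_rot: [[-1.0, -0.005, -0.001], [-0.005, 1.0, -0.0], [0.001, -0.0, -1.0]]
ft_force: [-1.3, 1.5, -18.6]
gripper_width: 0.0131
grasp_force: 40.0
```

Request:
arm_command(rows=[[[0, 0, 0, 0, 0, 0, 0.5], [0, 0, 0, 0, 0, 0, 0.5], [0, 0, 0, 0, 0, 0, 0.5], [0, 0, 0, 0, 0, 0, 0.5], [0, 0, 0, 0, 0, 0, 0.5]]])

```text
time_s: 12.95
tool_pos: [0.4756, 0.0817, 0.0277]
tcp_rot: [[-1.0, -0.005, -0.0], [-0.005, 1.0, -0.0], [0.0, -0.0, -1.0]]
ft_force: [-1.2, 1.5, -19.0]
gripper_width: 0.0132
grasp_force: 40.0
```

Request:
arm_command(rows=[[[0, 0, 0, 0, 0, 0, 0.5], [0, 0, 0, 0, 0, 0, 0.5], [0, 0, 0, 0, 0, 0, 0.5], [0, 0, 0, 0, 0, 0, 0.5], [0, 0, 0, 0, 0, 0, 0.5]]])

```text
time_s: 13.58
tool_pos: [0.4757, 0.0817, 0.0277]
tcp_rot: [[-1.0, -0.005, -0.0], [-0.005, 1.0, -0.0], [0.0, -0.0, -1.0]]
ft_force: [-1.8, 2.6, -19.0]
gripper_width: 0.0129
grasp_force: 40.0
```

Request:
arm_command(rows=[[[0, 0, 0, 0, 0, 0, 0.5], [0, 0, 0, 0, 0, 0, 0.5], [0, 0, 0, 0, 0, 0, 0.5]]])

```text
time_s: 13.95
tool_pos: [0.4758, 0.0817, 0.0278]
tcp_rot: [[-1.0, -0.005, -0.0], [-0.005, 1.0, -0.0], [0.0, -0.0, -1.0]]
ft_force: [-3.0, 0.7, -18.5]
gripper_width: 0.0131
grasp_force: 40.0
```

The pull crept up to 19 N as the controller settled. I'll trim it and do a proper two-second hold at 15 N.

Request:
arm_command(rows=[[[0, 0, -0.03, 0, 0, 0, 0.5], [0, 0, 0, 0, 0, 0, 0.5], [0, 0, 0, 0, 0, 0, 0.5]]])

```text
time_s: 14.32
tool_pos: [0.4758, 0.0817, 0.0275]
tcp_rot: [[-1.0, -0.005, -0.0], [-0.005, 1.0, -0.0], [0.0, -0.0, -1.0]]
ft_force: [-2.7, 1.9, -17.4]
gripper_width: 0.0129
grasp_force: 40.0
```

Request:
arm_command(rows=[[[0, 0, -0.015, 0, 0, 0, 0.5], [0, 0, 0, 0, 0, 0, 0.5], [0, 0, 0, 0, 0, 0, 0.5]]])

```text
time_s: 14.7
tool_pos: [0.4759, 0.0817, 0.0274]
tcp_rot: [[-1.0, -0.005, 0.0], [-0.005, 1.0, -0.0], [-0.0, -0.0, -1.0]]
ft_force: [-3.7, 1.5, -16.0]
gripper_width: 0.0129
grasp_force: 40.0
```

Request:
arm_command(rows=[[[0, 0, -0.008, 0, 0, 0, 0.5], [0, 0, 0, 0, 0, 0, 0.5], [0, 0, 0, 0, 0, 0, 0.5], [0, 0, 0, 0, 0, 0, 0.5], [0, 0, 0, 0, 0, 0, 0.5]]])

```text
time_s: 15.32
tool_pos: [0.4759, 0.0818, 0.0273]
tcp_rot: [[-1.0, -0.005, 0.0], [-0.005, 1.0, 0.0], [-0.0, 0.0, -1.0]]
ft_force: [-3.7, -0.0, -13.1]
gripper_width: 0.013
grasp_force: 40.0
```

Request:
arm_command(rows=[[[0, 0, 0, 0, 0, 0, 0.5], [0, 0, 0, 0, 0, 0, 0.5], [0, 0, 0, 0, 0, 0, 0.5], [0, 0, 0, 0, 0, 0, 0.5], [0, 0, 0, 0, 0, 0, 0.5]]])

```text
time_s: 15.95
tool_pos: [0.4759, 0.0818, 0.0273]
tcp_rot: [[-1.0, -0.005, 0.0], [-0.005, 1.0, 0.0], [-0.0, 0.0, -1.0]]
ft_force: [-3.3, 0.5, -13.6]
gripper_width: 0.0133
grasp_force: 40.0
```

Request:
arm_command(rows=[[[0, 0, 0, 0, 0, 0, 0.5], [0, 0, 0, 0, 0, 0, 0.5], [0, 0, 0, 0, 0, 0, 0.5], [0, 0, 0, 0, 0, 0, 0.5], [0, 0, 0, 0, 0, 0, 0.5]]])

```text
time_s: 16.58
tool_pos: [0.4759, 0.0818, 0.0273]
tcp_rot: [[-1.0, -0.005, 0.0], [-0.005, 1.0, -0.0], [-0.0, -0.0, -1.0]]
ft_force: [-3.6, 0.9, -13.6]
gripper_width: 0.013
grasp_force: 40.0
```

Request:
arm_command(rows=[[[0, 0, 0, 0, 0, 0, 0.5], [0, 0, 0, 0, 0, 0, 0.5], [0, 0, 0, 0, 0, 0, 0.5]]])

```text
time_s: 16.95
tool_pos: [0.4758, 0.0818, 0.0272]
tcp_rot: [[-1.0, -0.005, 0.0], [-0.005, 1.0, -0.0], [-0.0, -0.0, -1.0]]
ft_force: [-3.7, 0.4, -13.5]
gripper_width: 0.0133
grasp_force: 40.0
```

It held. Now pushing down (12 mm of travel), with the last part slow.

Request:
arm_command(rows=[[[0, 0, -0.3, 0, 0, 0, 0.5], [0, 0, -0.3, 0, 0, 0, 0.5], [0, 0, -0.3, 0, 0, 0, 0.5], [0, 0, -0.2, 0, 0, 0, 0.5]]])

```text
time_s: 17.45
tool_pos: [0.4762, 0.0818, 0.0171]
tcp_rot: [[-1.0, -0.005, 0.001], [-0.005, 1.0, 0.0], [-0.001, 0.0, -1.0]]
ft_force: [-8.2, -0.2, 2.7]
gripper_width: 0.0132
grasp_force: 40.0
```

Request:
arm_command(rows=[[[-0.05, 0, -0.1, 0, 0, 0, 0.5], [0, 0, -0.1, 0, 0, 0, 0.5], [0, 0, -0.05, 0, 0, 0, 0.5]]])

```text
time_s: 17.82
tool_pos: [0.4761, 0.0818, 0.0148]
tcp_rot: [[-1.0, -0.005, 0.001], [-0.005, 1.0, 0.0], [-0.001, 0.0, -1.0]]
ft_force: [-6.3, 0.5, 2.5]
gripper_width: 0.0133
grasp_force: 40.0
```

Request:
arm_command(rows=[[[0, 0, -0.05, 0, 0, 0, 0.5], [0, 0, -0.05, 0, 0, 0, 0.5]]])

```text
time_s: 18.08
tool_pos: [0.4763, 0.0819, 0.0141]
tcp_rot: [[-1.0, -0.005, 0.002], [-0.005, 1.0, 0.0], [-0.002, 0.0, -1.0]]
ft_force: [-7.8, 0.4, 12.1]
gripper_width: 0.0131
grasp_force: 40.0
```

It's fully seated: 12 N at 0.0141, 12 mm below the catch. Releasing and moving to the second stud.

Request:
arm_command(rows=[[[0, 0, 0.05, 0, 0, 0, 2], [0, 0, 0, 0, 0, 0, 3.5], [0, 0, 0, 0, 0, 0, 3.5], [0, 0, 3, 0, 0, 0, 3.5], [0, 0, 3, 0, 0, 0, 3.5]]])

```text
time_s: 18.7
tool_pos: [0.4756, 0.0817, 0.0738]
tcp_rot: [[-1.0, -0.005, 0.0], [-0.005, 1.0, -0.0], [-0.0, -0.0, -1.0]]
ft_force: [0.5, 0.1, 0.1]
gripper_width: 0.035
grasp_force: 0.0
```

Request:
arm_command(rows=[[[-0.2, -5, 0, 0, 0, 0, 3.5], [-0.2, -4.95, 0, 0, 0, 0, 3.5], [0, 0, 0, 0, 0, 0, 3.5], [0, 0, 0, 0, 0, 0, 3.5]]])

```text
time_s: 19.2
tool_pos: [0.4717, -0.0176, 0.0733]
tcp_rot: [[-1.0, -0.004, 0.001], [-0.004, 1.0, 0.0], [-0.001, 0.0, -1.0]]
ft_force: [0.0, -0.6, 0.2]
gripper_width: 0.035
grasp_force: 0.0
```

```bash
python3 - <<'E'
from h import *
np.set_printoptions(precision=4,suppress=True)
im=save("scene","s3"); a=im[:,:,::-1]; s=manip.read_state(); print(s["tool_pos"],s["ft_force"])
def white(im,x0,y0,x1,y1):
    c=im[y0:y1,x0:x1].astype(int); m=((c.min(2)>110)&(c.max(2)-c.min(2)<50)).astype(np.uint8)
    n,l,st,cc=cv2.connectedComponentsWithStats(m); return [(st[i].tolist(),(cc[i]+[x0,y0]).round(1).tolist()) for i in range(1,n) if st[i,4]>4]
print(white(a,370,215,400,255),white(a,345,190,370,222))
E
```

```text
[ 0.4716 -0.0172  0.0733] [ 0.5502  1.2014 -0.0554]
[([12, 17, 8, 8, 43], [385.9, 235.7]), ([14, 27, 3, 5, 7], [385.3, 244.4])] [([10, 11, 3, 3, 5], [356.0, 202.0])]
```

Request:
arm_command(rows=[[[0.05, -0.05, -3, 0, 0, 0, 3.5], [0, 0, -1.5, 0, 0, 0, 3.5], [0, 0, -0.9, 0, 0, 0, 3.5], [0, 0, -0.5, 0, 0, 0, 2.5]]])

```text
time_s: 19.75
tool_pos: [0.4718, -0.0179, 0.0139]
tcp_rot: [[-1.0, -0.006, -0.0], [-0.006, 1.0, 0.0], [0.0, 0.0, -1.0]]
ft_force: [0.6, -0.2, -0.1]
gripper_width: 0.0284
grasp_force: 0.0
```

Request:
arm_command(rows=[[[0, 0, 0, 0, 0, 0, 1.6], [0, 0, 0, 0, 0, 0, 0.5], [0, 0, 0, 0, 0, 0, 0.5], [0, 0, 0, 0, 0, 0, 0.5], [0, 0, 0, 0, 0, 0, 0.5]]])

```text
time_s: 20.38
tool_pos: [0.4721, -0.0182, 0.0145]
tcp_rot: [[-1.0, -0.005, 0.0], [-0.005, 1.0, 0.0], [-0.0, 0.0, -1.0]]
ft_force: [-0.7, 1.9, 0.0]
gripper_width: 0.0131
grasp_force: 40.0
```

Request:
arm_command(rows=[[[0, 0, 0.05, 0, 0, 0, 0.5], [0, 0, 0.05, 0, 0, 0, 0.5], [0, 0, 0.05, 0, 0, 0, 0.5], [0, 0, 0.05, 0, 0, 0, 0.5]]])

```text
time_s: 20.88
tool_pos: [0.4719, -0.0183, 0.0162]
tcp_rot: [[-1.0, -0.005, 0.0], [-0.005, 1.0, -0.0], [-0.0, -0.0, -1.0]]
ft_force: [2.3, 1.2, -2.0]
gripper_width: 0.0128
grasp_force: 40.0
```

Request:
arm_command(rows=[[[0, 0, 0.05, 0, 0, 0, 0.5], [0, 0, 0.05, 0, 0, 0, 0.5], [0, 0, 0.05, 0, 0, 0, 0.5], [0, 0, 0.05, 0, 0, 0, 0.5]]])

```text
time_s: 21.38
tool_pos: [0.4719, -0.0183, 0.0183]
tcp_rot: [[-1.0, -0.005, 0.0], [-0.005, 1.0, -0.0], [-0.0, -0.0, -1.0]]
ft_force: [1.3, 2.2, -4.4]
gripper_width: 0.0128
grasp_force: 40.0
```

Request:
arm_command(rows=[[[0, 0, 0.05, 0, 0, 0, 0.5], [0, 0, 0.05, 0, 0, 0, 0.5], [0, 0, 0.05, 0, 0, 0, 0.5], [0, 0, 0.05, 0, 0, 0, 0.5]]])

```text
time_s: 21.88
tool_pos: [0.4718, -0.0183, 0.0203]
tcp_rot: [[-1.0, -0.005, 0.0], [-0.005, 1.0, -0.0], [-0.0, -0.0, -1.0]]
ft_force: [1.6, 0.2, -2.4]
gripper_width: 0.013
grasp_force: 40.0
```

Request:
arm_command(rows=[[[0, 0, 0.05, 0, 0, 0, 0.5], [0, 0, 0.05, 0, 0, 0, 0.5], [0, 0, 0.05, 0, 0, 0, 0.5], [0, 0, 0.05, 0, 0, 0, 0.5]]])

```text
time_s: 22.38
tool_pos: [0.4718, -0.0182, 0.0223]
tcp_rot: [[-1.0, -0.005, -0.0], [-0.005, 1.0, -0.0], [0.0, -0.0, -1.0]]
ft_force: [1.8, 2.0, -3.3]
gripper_width: 0.0131
grasp_force: 40.0
```

Request:
arm_command(rows=[[[0, 0, 0.05, 0, 0, 0, 0.5], [0, 0, 0.05, 0, 0, 0, 0.5], [0, 0, 0.05, 0, 0, 0, 0.5], [0, 0, 0.05, 0, 0, 0, 0.5]]])

```text
time_s: 22.88
tool_pos: [0.4718, -0.0182, 0.0243]
tcp_rot: [[-1.0, -0.005, -0.0], [-0.005, 1.0, -0.0], [0.0, -0.0, -1.0]]
ft_force: [2.1, 0.8, -5.3]
gripper_width: 0.0128
grasp_force: 40.0
```

Request:
arm_command(rows=[[[0, 0, 0.05, 0, 0, 0, 0.5], [0, 0, 0.05, 0, 0, 0, 0.5], [0, 0, 0.05, 0, 0, 0, 0.5], [0, 0, 0.05, 0, 0, 0, 0.5]]])

```text
time_s: 23.38
tool_pos: [0.4718, -0.0183, 0.0263]
tcp_rot: [[-1.0, -0.005, -0.0], [-0.005, 1.0, -0.0], [0.0, -0.0, -1.0]]
ft_force: [1.7, 0.0, -3.4]
gripper_width: 0.0131
grasp_force: 40.0
```

Request:
arm_command(rows=[[[0, 0, 0.05, 0, 0, 0, 0.5], [0, 0, 0.05, 0, 0, 0, 0.5], [0, 0, 0.05, 0, 0, 0, 0.5], [0, 0, 0.05, 0, 0, 0, 0.5]]])

```text
time_s: 23.88
tool_pos: [0.4718, -0.0182, 0.0283]
tcp_rot: [[-1.0, -0.005, -0.0], [-0.005, 1.0, 0.0], [0.0, 0.0, -1.0]]
ft_force: [1.4, -0.6, -1.9]
gripper_width: 0.013
grasp_force: 40.0
```

Risen 14 mm with no catch, so this one slides out. Drawing it clear.

Request:
arm_command(rows=[[[0, 0, 0.1, 0, 0, 0, 0.5], [0, 0, 0.15, 0, 0, 0, 0.5], [0, 0, 0.15, 0, 0, 0, 0.5], [0, 0, 0.2, 0, 0, 0, 0.5]]])

```text
time_s: 24.38
tool_pos: [0.4719, -0.0183, 0.0345]
tcp_rot: [[-1.0, -0.005, 0.0], [-0.005, 1.0, -0.0], [-0.0, -0.0, -1.0]]
ft_force: [0.9, -1.0, -1.0]
gripper_width: 0.0133
grasp_force: 40.0
```

Request:
arm_command(rows=[[[0, 0, 0.3, 0, 0, 0, 0.5], [0, 0, 0.3, 0, 0, 0, 0.5], [0, 0, 0.4, 0, 0, 0, 0.5], [0, 0, 0.5, 0, 0, 0, 0.5], [0, 0, 0.5, 0, 0, 0, 0.5]]])

```text
time_s: 25.0
tool_pos: [0.4718, -0.0183, 0.0546]
tcp_rot: [[-1.0, -0.005, 0.0], [-0.005, 1.0, -0.0], [-0.0, -0.0, -1.0]]
ft_force: [0.6, 0.0, 0.3]
gripper_width: 0.013
grasp_force: 40.0
```

Request:
arm_command(rows=[[[0, 0, 3, 0, 0, 0, 0.5], [0, 0, 3, 0, 0, 0, 0.5], [0, 0, 0, 0, 0, 0, 0.5]]])

```text
time_s: 25.38
tool_pos: [0.4736, -0.0184, 0.1163]
tcp_rot: [[-1.0, -0.005, 0.005], [-0.005, 1.0, -0.0], [-0.005, -0.0, -1.0]]
ft_force: [0.2, -0.6, 0.0]
gripper_width: 0.0136
grasp_force: 40.0
```

```bash
python3 - <<'E'
from h import *
a=save("scene","s4")[:,:,::-1]; b=save("top","t4")[:,:,::-1]
s=manip.read_state(); p=np.array(s["tool_pos"]); print(p,s["ft_force"],s["gripper_width"])
q=proj("scene",p+[0,0,.0375]).astype(int); print(q)
g=lambda x,c,r:cv2.resize((255*(x[r-45:r+45,c-60:c+60]/255.)**.6).astype(np.uint8),(400,300),interpolation=cv2.INTER_CUBIC)
cv2.imwrite("pics/c6.png",np.vstack([np.hstack([g(a,q[0],q[1]),g(a,275,170)]),np.hstack([g(b,300,250),g(b,435,228)])]))
for n in("scene","top"): print(n,[(np.round(d["point"],1).tolist(),onz(n,d["point"],0).round(3).tolist(),round(d["confidence"],2)) for d in manip.landmark_of("tray",n)])
E
```

```text
[ 0.4716927  -0.01823982  0.11418301] [ 0.12402212  0.76614848 -0.0341212 ] 0.013254269829483665
[358 176]
scene [([275.1, 170.0], [0.534, -0.266, 0.0], 0.62), ([195.5, 210.1], [0.751, -0.252, 0.0], 0.55)]
top [([423.6, 129.5], [0.752, -0.242, 0.0], 0.67), ([436.6, 227.6], [0.533, -0.269, 0.0], 0.62)]
```

View pics/c6.png

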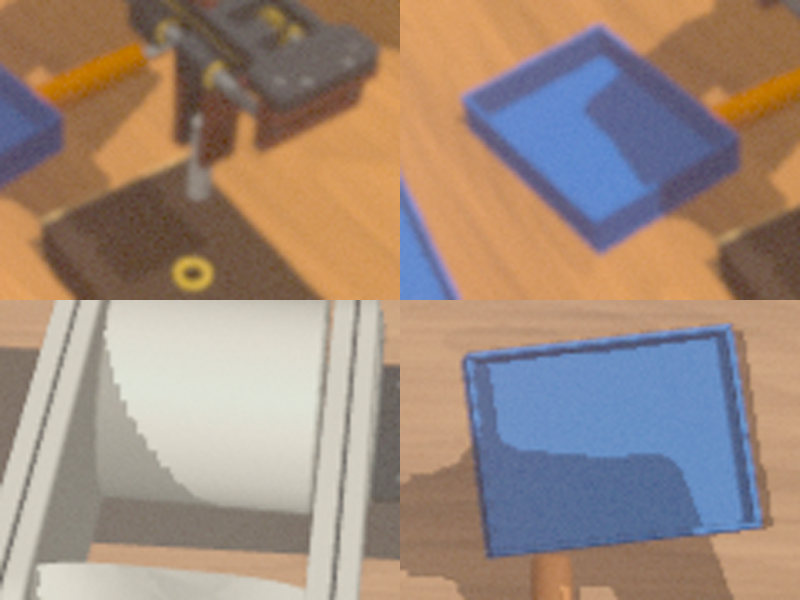

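The picture shows the stud hanging in the fingers at (195,160), with its empty ring below and the blue tray clear. Carrying it to the tray centre.

Request:
arm_command(rows=[[[1.3, -5, 0, 0, 0, 0, 0.5], [1.3, -5.1, 0, 0, 0, 0, 0.5], [1.3, -5.1, 0, 0, 0, 0, 0.5], [1.2, -5, 0, 0, 0, 0, 0.5], [1.2, -5, 0, 0, 0, 0, 0.5]]])

```text
time_s: 26.2
tool_pos: [0.5343, -0.2716, 0.1127]
tcp_rot: [[-1.0, -0.005, -0.002], [-0.005, 1.0, 0.001], [0.002, 0.001, -1.0]]
ft_force: [1.9, 0.2, -0.9]
gripper_width: 0.0131
grasp_force: 40.0
```

Request:
arm_command(rows=[[[0, 0, 0, 0, 0, 0, 0.5], [0, 0, -3, 0, 0, 0, 0.5], [0, 0, -3, 0, 0, 0, 0.5], [0, 0, -2, 0, 0, 0, 0.5], [0, 0, 0, 0, 0, 0, 0.5]]])

```text
time_s: 26.82
tool_pos: [0.5334, -0.2688, 0.0324]
tcp_rot: [[-1.0, -0.006, -0.004], [-0.006, 1.0, 0.002], [0.004, 0.002, -1.0]]
ft_force: [-0.6, -0.5, -0.1]
gripper_width: 0.0128
grasp_force: 40.0
```

Request:
arm_command(rows=[[[0, 0, -1, 0, 0, 0, 0.5], [0, 0, -0.8, 0, 0, 0, 0.5], [0, 0, -0.3, 0, 0, 0, 0.5], [0, 0, -0.2, 0, 0, 0, 0.5]]])

```text
time_s: 27.32
tool_pos: [0.535, -0.2703, 0.0113]
tcp_rot: [[-1.0, -0.005, 0.0], [-0.005, 1.0, -0.0], [-0.0, -0.0, -1.0]]
ft_force: [0.0, -1.3, -0.3]
gripper_width: 0.013
grasp_force: 40.0
```

Request:
arm_command(rows=[[[0, 0, -0.3, 0, 0, 0, 0.5], [0, 0, -0.2, 0, 0, 0, 0.5], [0, 0, -0.1, 0, 0, 0, 0.5]]])

```text
time_s: 27.7
tool_pos: [0.5348, -0.2702, 0.0052]
tcp_rot: [[-1.0, -0.005, -0.0], [-0.005, 1.0, -0.0], [0.0, -0.0, -1.0]]
ft_force: [-0.3, -0.0, -0.9]
gripper_width: 0.0135
grasp_force: 40.0
```

Request:
arm_command(rows=[[[0, 0, -0.1, 0, 0, 0, 0.5], [0, 0, -0.1, 0, 0, 0, 0.5]]])

```text
time_s: 27.95
tool_pos: [0.535, -0.2703, 0.0035]
tcp_rot: [[-1.0, -0.005, 0.0], [-0.005, 1.0, -0.0], [-0.0, -0.0, -1.0]]
ft_force: [-0.7, 1.0, 9.2]
gripper_width: 0.0128
grasp_force: 40.0
```

On the tray floor at 9 N. Releasing slowly and rising.

Request:
arm_command(rows=[[[0, 0, 0.06, 0, 0, 0, 1.35], [0, 0, 0, 0, 0, 0, 1.5], [0, 0, 0, 0, 0, 0, 2.2], [0, 0, 0, 0, 0, 0, 3.5], [0, 0, 0, 0, 0, 0, 3.5]]])

```text
time_s: 28.58
tool_pos: [0.5348, -0.2702, 0.0038]
tcp_rot: [[-1.0, -0.005, -0.0], [-0.005, 1.0, 0.0], [0.0, 0.0, -1.0]]
ft_force: [0.2, 0.2, -0.3]
gripper_width: 0.0345
grasp_force: 0.0
```

Request:
arm_command(rows=[[[0, 0, 2, 0, 0, 0, 3.5], [0, 0, 4, 0, 0, 0, 3.5], [0, 0, 5, 0, 0, 0, 3.5], [0, 0, 5, 0, 0, 0, 3.5], [-5, 0, 2, 0, 0, 0, 3.5]]])

```text
time_s: 29.2
tool_pos: [0.4884, -0.2717, 0.1889]
tcp_rot: [[-1.0, -0.007, 0.008], [-0.007, 1.0, -0.004], [-0.008, -0.004, -1.0]]
ft_force: [-0.6, -0.3, 0.3]
gripper_width: 0.0352
grasp_force: 0.0
```

Request:
arm_command(rows=[[[-5, 0, 0, 0, 0, 0, 3.5], [-5, 0, 0, 0, 0, 0, 3.5], [0, 0, 0, 0, 0, 0, 3.5], [0, 0, 0, 0, 0, 0, 3.5]]])

```text
time_s: 29.7
tool_pos: [0.3858, -0.2709, 0.1852]
tcp_rot: [[-1.0, -0.005, 0.002], [-0.005, 1.0, -0.002], [-0.002, -0.002, -1.0]]
ft_force: [-0.1, -0.5, 0.6]
gripper_width: 0.0351
grasp_force: 0.0
```

```bash
python3 - <<'E'
from h import *
np.set_printoptions(precision=4,suppress=True)
a=save("scene","s5")[:,:,::-1]; b=save("top","t5")[:,:,::-1]
s=manip.read_state(); print(s["time_s"],s["tool_pos"],s["ft_force"],s["gripper_width"])
def white(im,x0,y0,x1,y1,th):
    c=im[y0:y1,x0:x1].astype(int); m=((c.min(2)>th)&(c.max(2)-c.min(2)<60)).astype(np.uint8)
    n,l,st,cc=cv2.connectedComponentsWithStats(m); return [((st[i]+[x0,y0,0,0,0]).tolist(),cc[i].round(1).tolist()) for i in range(1,n) if st[i,4]>4]
print("tray scene",white(a,240,135,315,195,95)); print("tray top",white(b,395,195,485,258,95))
print("stud1",white(a,370,215,400,255,120),white(b,255,235,285,260,120),white(a,345,190,370,222,120))
for q in("tray","tin","glue","stud_a_mid","driver"):
    for n in("scene","top"): print(q,n,[(np.round(d["point"],1).tolist(),round(d["confidence"],2)) for d in manip.landmark_of(q,n)])
E
```

```text
29.8 [ 0.3862 -0.2707  0.1846] [-0.2314 -0.6641  0.1737] 0.03486540193318133
tray scene [([269, 148, 9, 22, 113], [33.3, 22.6])]
tray top [([423, 195, 5, 1, 5], [30.0, 0.0]), ([435, 220, 12, 9, 69], [45.5, 28.8])]
stud1 [([383, 233, 7, 6, 38], [16.0, 20.5])] [([266, 245, 7, 7, 41], [14.0, 12.8])] []
tray scene [([196.2, 212.1], 0.75), ([277.4, 167.0], 0.67)]
tray top [([275.3, 247.7], 0.74), ([426.3, 131.9], 0.73), ([436.5, 227.7], 0.55)]
tin scene [([323.3, 345.0], 0.77)]
tin top [([235.2, 152.5], 0.86)]
glue scene [([281.7, 283.9], 0.83)]
glue top [([303.0, 154.6], 0.69)]
stud_a_mid scene [([382.5, 242.6], 0.58)]
stud_a_mid top [([238.4, 154.7], 0.56), ([272.0, 247.5], 0.42)]
driver scene [([340.3, 151.7], 0.74)]
driver top [([422.4, 306.4], 0.75), ([317.2, 248.7], 0.62)]
```

The stud stands inside the tray (scene (273,158), top (440,224)), stud 1 is seated, and the bystanders haven't moved.

```bash
python3 -c "
from station import manip
print(manip.finish_job())"
```

```text
the job is handed in; nothing more can be done
None
```

Job handed in: the stud at world y ≈ +0.08 m caught, held about 13–19 N for over 5 s and was pushed fully down; the other slid out without catching and stands in the near blue tray; glue, tin and screwdriver look unmoved, but while finding a 37 mm error in the reported tool height I pressed the open fingers on the panel with about 71 N.

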